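Switch on the boiler behind its push-latched flap

TASK

Switch the boiler on: press the closed flap of the grey control box so that its push latch lets go and the flap springs open, then throw the white toggle switch behind it all the way over to its upper side. Finally swing the flap shut again and press it in until the latch catches, so that it stays closed by itself; leave the first aid box, the screwdrivers and the coaster where they are.

Things in the scene. Friction and masses are not known exactly. Their poses are not given: they have to be found in the camera images.
- control_box: Grey boiler control box, fixed, 230 mm wide, from 78 mm before to 130 mm behind its origin (on the bench, under the panel's centre; x away from the robot at yaw 0, y left, z up). Its panel rises away from the robot at 35 degrees; the panel's lower edge is 55 mm, centre 110 mm, upper edge 164 mm above the bench.
- hinge_mid (a point): Fixed point at the middle of the flap's hinge edge, level with the closed flap's outer face; the hinge axis runs along x, 2.5 mm below it. Axes: x up the slope, y left, z straight out of the panel (35 degrees from vertical, leaning to the robot). The panel's face is 10 mm below it (z = -0.010).
- flap (a joint): Flap angle: 0 closed and latched, positive swung open to the left (stop 2.2 rad), negative pressed in (stop -0.108). Push-push latch: from 0 press in to the stop, let go: a spring swings it to 2.2 in 1 to 2 s. To relatch, push it over from its outer side (1 to 2 N), the last part slowly (under 0.1 m/s), in to the stop, let go: it comes back to 0 and stays. Each full press changes the state.
- flap_press (a point): Good place to press: on the flap's outer face, 80 mm from the hinge, mid-length; z is the flap's outward normal. Pressing here sinks 9 mm, at 2 to 4 N, to a hard stop. The flap is a grey plate 130 (along hinge) x 105 x 5 mm, 5 mm clear of the panel, hinged at its left edge. A black catch block, 31 x 14 x 51 mm deep, is on its inner face 88 mm from the hinge, mid-length.
- switch (a joint): Angle of the white toggle switch: 0 = leaning fully down the slope (off), 1.0 rad = fully up the slope (on), square to the panel at 0.5. Friction holds it where it is left; about 1.5 N at its tip moves it.
- switch_tip (a point): Centre of the toggle's round tip (15 mm across); lever 10 mm thick, 38 mm from pivot to here. Pivot at hinge_mid x 0, y -0.066, z -0.055; it swings along hinge_mid's x. It stands in the recess behind the flap: 140 mm along x (70 either side of the pivot), from 5 mm left to 111 mm right of the hinge, floor 60 mm below the panel's face.
- first_aid_box: Closed white plastic first aid box, 130 x 190 x 67 mm, standing to the right of the control box; leave it alone. Origin at the centre of its underside.
- screwdriver_long: Yellow-handled screwdriver, 200 mm long, lying to the left of the control box; leave it alone.
- screwdriver_short: Yellow-handled screwdriver, 160 mm long, lying next to the other; leave it alone.
- coaster: White round ceramic coaster, 96 mm across, 8 mm thick, on the bench in front of the box to the right; leave it alone. Origin at the centre of its underside.
- pipe_mid (a point): Middle of the axis of a fixed level copper pipe, 22 mm thick, that crosses over the panel along the box's y, 262 mm above the bench, 20 mm behind the box's origin; goes down to the bench 175 mm to either side. In the way of a gripper held upright over the panel, not of one square to it.

How it is judged:
On the way, in this order (a step that is already met when the one before it is completed fails the run):
1. the flap is released and springs open (value of joint flap above 1.1 rad), for 0.1 s.
2. with the flap open, the toggle is thrown to its upper side (value of joint switch above 0.75 rad and value of joint flap above 0.6 rad), for 0.1 s.
At the end, for the whole second after the job is handed in: The flap is closed and held by its latch alone, at rest (within 0.05 rad of 0), and the toggle is over to its upper side (above 0.75 of its 1.0 rad) (value of joint flap between -0.05 and 0.05 rad and velocity of joint flap below 0.05 rad/s and value of joint switch above 0.75 rad); the robot touches nothing.
It fails at once if the first aid box is moved more than 30 mm (distance of first_aid_box from where it was at the start of the episode above 0.03 m).
It fails at once if the long screwdriver is moved more than 30 mm (distance of screwdriver_long from where it was at the start of the episode above 0.03 m).
It fails at once if the short screwdriver is moved more than 30 mm (distance of screwdriver_short from where it was at the start of the episode above 0.03 m).
It fails at once if the coaster is moved more than 30 mm (distance of coaster from where it was at the start of the episode above 0.03 m).
It also fails if it takes over 58 s, if anything falls off the work surface, if the arm or the gripper's body presses on something with over 40 N, if the wrist force passes 120 N, or if a joint passes its speed limit or range.

ROBOT

A 6-joint arm with a two-finger parallel gripper is mounted at the origin on the work surface. World frame = base frame: x ahead of the robot, y to its left, z up, the work surface at z = 0. Lengths are in m, angles in rad, forces in N, time in s.
With the tool pointing down it reaches from about 0.275 to 0.75 m from the base axis. Payload 10.2 kg.
Tool frame: the origin (TCP) lies at the very end of the fingers, on their centre line; the grasp point (between the pads) lies 19 mm behind it (robot.grasp_offset is the z of the grasp point in the tool frame, in m); z points along the fingers, y is the line along which they close (so a half turn about z gives the same grasp; the last joint's range is limited). The gripper opens to 85 mm and grips with 20 to 120 N. Pads are 22 mm wide; open, the fingers measure 114 mm over their backs; the gripper's body (76 mm by 85 mm) begins 54 mm behind the grasp point. The pads swing forward as they close: fully open they stand 13 mm farther back than shut.
Start: joints at [0.949, 0.313, 1.498, -0, 1.331, -0.223], TCP at [0.204, 0.484, 0.231] pointing down, gripper open.
Joint ranges: [-2.94, 2.94], [-0.97, 2.17], [0.19, 2.56], [-1.23, 4.37], [0.02, 3.11], [-2.88, 2.88]. Speed limits (rad/s): [2.39, 2.39, 3.01, 3.14, 3.14, 3.14].

INTERFACE

Orientations are given as a rotation vector (axis times angle).
In Python, from workcell import robot gives the robot as it stands. The module is installed in compiled form; this text tells all that it offers. Calls block until the motion is done:
- robot.move_ptp(position, orientation): joint-space move of the TCP to a pose.
- robot.servo_line(position, frame=None, speed=0.15, until_force=None): straight line of the TCP; frame=None keeps the orientation; speed is the mean speed in m/s. With until_force (N) it stops when the force on the tool has changed by that much, and returns True; else False.
- robot.set_joints(angles): joint-space move.
- robot.set_gripper(opening, strength=None): finger opening in m; strength is the grip in N (None keeps the last); returns when the fingers have stopped.
- robot.dwell(seconds).
- robot.inverse_kinematics(position, orientation): joint angles nearest the present ones, or None.
- robot.read_state(): the state.
- robot.snapshot(name): name is "scene" or "top" or "wrist"; returns a dict with "color" (384x512x3 uint8, red, green, blue), "vertical_fov" (degrees; the focal length in pixels is half the picture's height over the tangent of half this angle, whatever the lens; pixels are square), "cx", "cy" (the principal point, pixels), "dist_coeffs" ([k1, k2, p1, p2, k3] as OpenCV has them; the pictures are not rectified), "R" (3x3) and "t" (3): a world point X has camera coordinates R X + t; the wrist camera has in their place "T_tool_cam" (4x4, takes a point from camera to tool coordinates, whose origin is the TCP and whose axes are the flange's). Camera axes: x right, y down, z forward; pixel columns grow to the right and rows downward; lengths in m; the calibration is good to about 2 mm. A picture is of the moment at which its call begins: read the wrist's pose just before it. There is no depth.
A pose or a line that the arm cannot do raises robot.MotionError and nothing moves.
- robot.finish_job(): hands the job in; it is judged then, once.
The state is a dict: "time": time; "joint_positions": joint angles; "joint_velocities": joint speeds; "tau": joint torques, N m; "tool_pos": TCP position; "ee_rot": TCP orientation; "force": force on the tool from outside, world axes, zero at the start; "torque": the same for the moment, N m; "width": finger opening in m; "gripper_force": force on a finger pad.
Only numpy, scipy, OpenCV 4.12 (cv2) and the standard library are available. Lean on these libraries where they do the work, as an engineer would, in place of code of your own. Each camera call takes 0.05 s, during which the arm holds its last target. There are 200 camera calls.

## Working session

There is one attempt and no reset: what is moved stays moved. The work goes in short steps, each a Python script; the robot and the scene stay as the last script left them, time stands still between calls to the robot, and variables do not carry over. Pictures are saved under pics/ and viewed, at most 10 in all, crops included, and the job is handed in when it is done.

```bash
mkdir -p pics; python3 - <<'E'
from workcell import robot
import cv2,numpy as np,pickle
d={}
for n in("scene","top"):
    s=robot.snapshot(n);d[n]=s;cv2.imwrite(f"pics/{n}0.png",s["color"][:,:,::-1])
    print(n,s["vertical_fov"],s["cx"],s["cy"],s["dist_coeffs"],np.array(s["R"]).round(3).tolist(),s["t"])
pickle.dump(d,open("s0.pkl","wb"))
a=np.hstack([d["scene"]["color"],d["top"]["color"]])[:,:,::-1]
print(robot.read_state())
E
```

```text
scene 47.359569461162394 259.63819257169666 190.96076652068155 [-0.07247294  0.          0.          0.          0.        ] [[-0.488, 0.873, 0.001], [0.699, 0.391, -0.599], [-0.523, -0.291, -0.801]] [ 0.21074306 -0.27941122  1.68180138]
top 46.96845204750889 255.98902155563616 192.40513902527272 [0.00666378 0.         0.         0.         0.        ] [[-0.005, -1.0, -0.021], [-0.996, 0.007, -0.088], [0.088, 0.021, -0.996]] [0.08052437 0.53353449 1.53742582]
{'time': 0.1, 'joint_positions': array([ 9.48571950e-01,  3.13421104e-01,  1.49836106e+00, -9.52017718e-06,
        1.33100490e+00, -2.23402874e-01]), 'joint_velocities': array([-0.00132907, -0.00040475, -0.0025389 ,  0.00028991,  0.00034501,
       -0.00081972]), 'tau': array([ 4.26265920e-03, -4.12896824e+01, -2.60137957e+01, -4.76819821e-05,
        3.01081323e-03,  4.38551399e-05]), 'tool_pos': array([0.20375151, 0.48359907, 0.23077848]), 'ee_rot': array([-6.22224726e-01, -3.07886532e+00,  1.71665229e-03]), 'force': array([ 0.34283852, -0.57343284, -0.32925228]), 'torque': array([-0.01762741,  0.0194065 ,  0.02653861]), 'gripper_force': 0.0, 'width': 0.08558358475448281}
```

View pics/scene0.png

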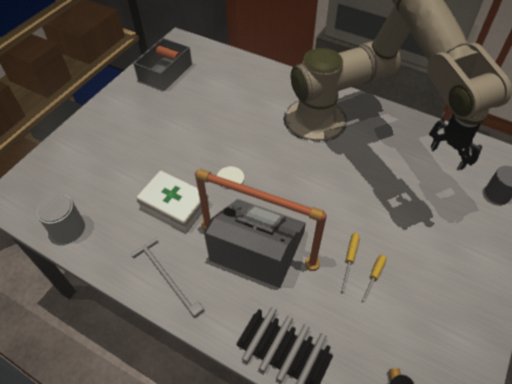

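View pics/top0.png

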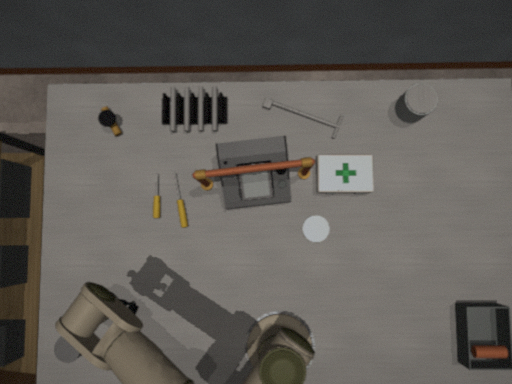

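```bash
cat > h.py <<'E'
import cv2,numpy as np
from scipy.spatial.transform import Rotation as Ro
def K(s):
    h,w=s["color"].shape[:2]; f=h/2/np.tan(np.radians(s["vertical_fov"])/2)
    return np.array([[f,0,s["cx"]],[0,f,s["cy"]],[0,0,1.]])
def ext(s,st=None):
    if "R" in s: return np.array(s["R"]),np.array(s["t"]).ravel()
    T=np.eye(4);T[:3,:3]=Ro.from_rotvec(st["ee_rot"]).as_matrix();T[:3,3]=st["tool_pos"]
    W=np.linalg.inv(T@np.array(s["T_tool_cam"]));return W[:3,:3],W[:3,3]
def ray(s,uv,E=None):
    R,t=E or ext(s)
    p=cv2.undistortPoints(np.array(uv,float).reshape(-1,1,2),K(s),np.array(s["dist_coeffs"])).reshape(-1,2)
    d=np.c_[p,np.ones(len(p))]@R
    return -R.T@t,d/np.linalg.norm(d,axis=1,keepdims=True)
def onplane(s,uv,p0,n,E=None):
    c,d=ray(s,uv,E);n=np.array(n,float)
    return c+d*(((np.array(p0)-c)@n)/(d@n))[:,None]
def proj(s,X,E=None):
    R,t=E or ext(s)
    return cv2.projectPoints(np.array(X,float).reshape(-1,1,3),cv2.Rodrigues(R)[0],t,K(s),np.array(s["dist_coeffs"]))[0].reshape(-1,2)
E
python3 - <<'E'
from h import *;import pickle
d=pickle.load(open("s0.pkl","rb"))
for n,(x0,x1,y0,y1) in {"top":(180,330,120,220),"scene":(180,340,155,290)}.items():
    s=d[n];im=s["color"];hsv=cv2.cvtColor(im,cv2.COLOR_RGB2HSV)
    m=((hsv[...,0]<13)&(hsv[...,1]>120)&(hsv[...,2]>60)).astype(np.uint8)
    mm=np.zeros_like(m);mm[y0:y1,x0:x1]=m[y0:y1,x0:x1]
    ys,xs=np.nonzero(mm);print(n,len(xs),xs.min(),xs.max(),ys.min(),ys.max())
    # column-wise centre of the horizontal pipe between the ends
    ln=[]
    for x in (range(215,296,4) if n=="top" else range(215,310,4)):
        y=np.nonzero(mm[:,x])[0]
        if len(y): ln.append((x,y.mean(),len(y)))
    ln=np.array(ln);print(ln[:,2]);print(np.polyfit(ln[:,0],ln[:,1],1))
    if n=="top":
        k=np.polyfit(ln[:,0],ln[:,1],1);P=onplane(s,[[x,np.polyval(k,x)] for x in(215,295)],[0,0,.262],[0,0,1]);print(P,"yaw",np.arctan2(*( (P[0]-P[1])[:2]*[-1,1])))
        print(onplane(s,[[200,176],[307,162]],[0,0,.262],[0,0,1]))
c=cv2.resize(d["top"]["color"][125:215,190:320],None,fx=6,fy=6,interpolation=cv2.INTER_CUBIC)
c=np.clip(c.astype(float)*1.7,0,255).astype(np.uint8)
cv2.imwrite("pics/topc.png",c[:,:,::-1])
E
```

```text
top 666 193 313 159 183
[6. 7. 7. 7. 7. 7. 7. 7. 8. 7. 7. 6. 6. 7. 7. 7. 7. 7. 7. 6. 6.]
[-1.16233766e-01  1.97496753e+02]
[[ 0.57404899  0.19539553  0.262     ]
 [ 0.60023933 -0.04554385  0.262     ]] yaw 0.10827583666067256
[[ 0.56381241  0.24064048  0.262     ]
 [ 0.60358779 -0.08158695  0.262     ]]
scene 1163 196 325 172 264
[7. 6. 7. 7. 6. 7. 7. 7. 7. 7. 6. 7. 7. 7. 7. 8. 7. 7. 8. 7. 7. 8. 7. 8.]
[  0.34038043 105.80653986]
```

View pics/topc.png

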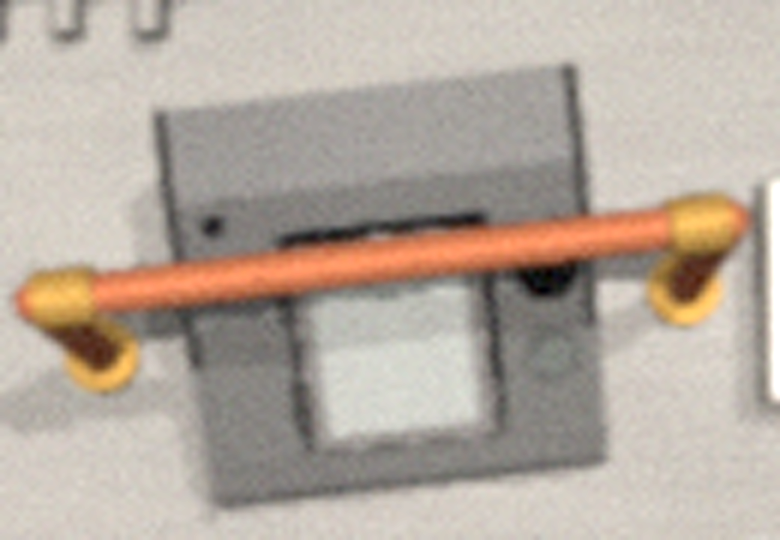

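```bash
cat >> h.py <<'E'
YAW=0.115
A=np.radians(35)
def frame(yaw=None):
    c,s_=np.cos(YAW if yaw is None else yaw),np.sin(YAW if yaw is None else yaw)
    bx=np.array([c,s_,0]);y=np.array([-s_,c,0]);z=np.array([0,0,1.])
    return np.c_[np.cos(A)*bx+np.sin(A)*z,y,np.cos(A)*z-np.sin(A)*bx]
E
python3 - <<'E'
from h import *;import pickle
from workcell import robot
d=pickle.load(open("s0.pkl","rb"));s=d["top"]
full=lambda L:[[190+x/6-.4,125+y/6-.4] for x,y in L]
f=onplane(s,full([(101,355),(683,290)]),[0,0,.004],[0,0,1])
print("feet",f,np.linalg.norm(f[0]-f[1]),"yaw",np.arctan2(f[1,0]-f[0,0],f[0,1]-f[1,1]))
yaw=np.arctan2(f[1,0]-f[0,0],f[0,1]-f[1,1])
e=onplane(s,[[193,(193*-.11623+197.5)],[313,313*-.11623+197.5]],[0,0,.262],[0,0,1]);print("pipe ends",e,e.mean(0))
F=frame();bx=np.array([np.cos(.115),np.sin(.115),0])
O=f.mean(0)*[1,1,0]-.02*bx;print("box origin",O)
P=O+[0,0,.11]
q=onplane(s,full([(218,507),(605,462),(305,445),(500,433),(285,237),(485,215)]),P,F[:,2])
print("panel coords\n",((q-P)@F).round(3))
T=np.array(robot.snapshot("wrist")["T_tool_cam"]);print(T.round(3))
X=-F[:,0];Rt=np.c_[X,np.cross(-F[:,2],X),-F[:,2]]
for sg in(1,-1):
  for nm,col in(("x",F[:,0]*sg),("y",F[:,1]*sg)):
    R=np.c_[col,np.cross(-F[:,2],col),-F[:,2]]
    print(nm,sg,[ (None if (j:=robot.inverse_kinematics(P+F@np.array(v),Ro.from_matrix(R).as_rotvec())) is None else np.round(j,2).tolist()) for v in((0,0,.2),(0,.1,.05),(0,-.03,0))])
E
```

```text
feet [[ 0.56831689  0.25559358  0.004     ]
 [ 0.60470663 -0.09299358  0.004     ]] 0.3504814110776951 yaw 0.10401531540856411
pipe ends [[ 0.56681195  0.26180845  0.262     ]
 [ 0.60609859 -0.09961163  0.262     ]] [0.58645527 0.08109841 0.262     ]
box origin [0.56664386 0.07900507 0.        ]
panel coords
 [[-0.098  0.112  0.   ]
 [-0.099 -0.113  0.   ]
 [-0.064  0.057  0.   ]
 [-0.072 -0.054 -0.   ]
 [ 0.068  0.051  0.   ]
 [ 0.067 -0.059  0.   ]]
[[-0.001 -0.95  -0.311  0.08 ]
 [ 1.    -0.001 -0.001  0.   ]
 [ 0.001 -0.311  0.95  -0.143]
 [ 0.     0.     0.     1.   ]]
x 1 [[-0.22, -0.19, 2.04, 0.29, 0.72, 1.07], [0.11, 0.23, 1.98, 0.01, 0.32, 1.55], [-0.2, 0.33, 1.98, 0.65, 0.3, 0.69]]
y 1 [[-0.22, -0.19, 2.04, 0.29, 0.72, -0.5], [0.11, 0.23, 1.98, 0.01, 0.32, -0.02], [-0.2, 0.33, 1.98, 0.65, 0.3, -0.89]]
x -1 [[-0.22, -0.19, 2.04, 0.29, 0.72, -2.08], [0.11, 0.23, 1.98, 0.01, 0.32, -1.59], [-0.2, 0.33, 1.98, 0.65, 0.3, -2.46]]
y -1 [[-0.22, -0.19, 2.04, 0.29, 0.72, 2.64], None, [-0.2, 0.33, 1.98, 0.65, 0.3, 2.26]]
```

```bash
sed -i 's/^YAW=.*/YAW=0.107/' h.py; cat >> h.py <<'E'
P=np.array([.5666,.0790,.110]);F=frame()
ROT=Ro.from_matrix(np.c_[-F[:,0],np.cross(-F[:,2],-F[:,0]),-F[:,2]]).as_rotvec()
E
python3 - <<'E'
from h import *;import pickle
from workcell import robot
robot.move_ptp(P+F@[0,0,.22],ROT)
robot.set_gripper(0.0)
robot.dwell(.2)
st=robot.read_state();s=robot.snapshot("wrist");pickle.dump((s,st),open("w1.pkl","wb"))
print(st["time"],st["tool_pos"],P+F@[0,0,.22],st["width"],s["vertical_fov"])
im=s["color"].copy();cv2.imwrite("pics/w1.png",cv2.resize(im,None,fx=1.5,fy=1.5)[:,:,::-1])
for v in [(x,y,0) for x in(-.07,.07) for y in(.0575,-.0585)]: print(v,proj(s,[P+F@np.array(v)],ext(s,st)).round(1))
E
```

```text
2.8667 [0.44112687 0.06549578 0.29020848] [0.44113485 0.06552376 0.29021345] -0.00010071598081350387 67.7452773347321
(-0.07, 0.0575, 0) [[299.5 106.6]]
(-0.07, -0.0585, 0) [[204.6 106.6]]
(0.07, 0.0575, 0) [[294.4 212.9]]
(0.07, -0.0585, 0) [[209.7 212.9]]
```

View pics/w1.png

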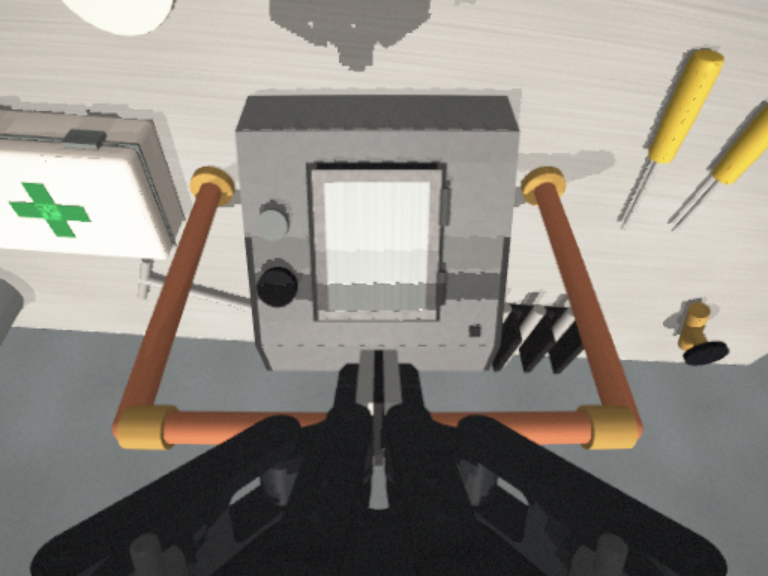

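```bash
python3 - <<'E'
from h import *;import pickle
s,st=pickle.load(open("w1.pkl","rb"));E=ext(s,st)
g=cv2.cvtColor(s["color"],cv2.COLOR_RGB2GRAY).astype(int)
print("row165",g[165,196:310].tolist());print("col235",g[100:225,235].tolist()); print("col250",g[100:125,250].tolist())
uv=np.array([(313,171),(442,168),(437,319),(316,321),(445,205),(442,287),(238,130),(519,130)])/1.5-.17
for h in(.010,0):print(((onplane(s,uv,P+h*F[:,2],F[:,2],E)-P)@F).round(4))
E
```

```text
row165 [143, 143, 143, 142, 143, 140, 143, 143, 142, 139, 108, 69, 65, 100, 153, 175, 177, 177, 177, 177, 178, 211, 237, 238, 240, 239, 240, 239, 238, 240, 242, 241, 240, 240, 238, 238, 238, 240, 240, 238, 240, 239, 238, 239, 240, 243, 240, 241, 240, 240, 242, 242, 243, 240, 241, 241, 242, 243, 243, 241, 239, 239, 241, 242, 239, 238, 240, 242, 243, 243, 242, 239, 240, 241, 242, 241, 242, 239, 237, 239, 238, 238, 236, 236, 237, 240, 240, 240, 229, 194, 166, 171, 175, 185, 181, 180, 136, 70, 63, 103, 136, 147, 145, 145, 146, 144, 144, 145, 145, 148, 147, 143, 143, 146]
col235 [153, 157, 157, 156, 156, 146, 142, 142, 74, 25, 24, 23, 31, 139, 170, 175, 173, 178, 175, 178, 181, 213, 235, 235, 235, 236, 235, 236, 238, 236, 237, 236, 236, 237, 236, 238, 236, 236, 237, 238, 236, 237, 236, 236, 237, 237, 237, 238, 238, 237, 237, 236, 238, 238, 238, 239, 238, 238, 237, 238, 239, 239, 239, 239, 239, 238, 239, 237, 223, 224, 225, 226, 226, 224, 225, 226, 227, 226, 225, 226, 228, 226, 227, 228, 229, 227, 229, 224, 178, 131, 156, 157, 157, 155, 156, 156, 154, 156, 156, 156, 158, 156, 158, 158, 159, 160, 152, 134, 179, 182, 185, 184, 175, 148, 128, 167, 169, 169, 168, 167, 169, 167, 169, 168, 168]
col250 [158, 160, 162, 160, 158, 146, 141, 143, 73, 23, 20, 23, 33, 143, 173, 177, 180, 177, 176, 174, 169, 203, 234, 237, 235]
[[-0.0619 -0.0526  0.01  ]
 [-0.0642  0.0503  0.01  ]
 [ 0.0653  0.0516  0.01  ]
 [ 0.0672 -0.0559  0.01  ]
 [-0.0349  0.0539  0.01  ]
 [ 0.0355  0.0546  0.01  ]
 [-0.0935 -0.1101  0.01  ]
 [-0.0934  0.1094  0.01  ]]
[[-0.0614 -0.0541 -0.    ]
 [-0.0638  0.0517  0.    ]
 [ 0.0694  0.053  -0.    ]
 [ 0.0714 -0.0575 -0.    ]
 [-0.0336  0.0555 -0.    ]
 [ 0.0387  0.0562 -0.    ]
 [-0.0939 -0.1132 -0.    ]
 [-0.0938  0.1125 -0.    ]]
```

```bash
cat >> h.py <<'E'
HM=P+F@[.001,.0515,.010]
def W(x,y,z): return HM+F@np.array([x,y,z],float)
def loc(p): return (F.T@(np.array(p)-HM)).round(4)
E
python3 - <<'E'
from h import *;import pickle
from workcell import robot
robot.servo_line(W(0,-.08,.025),speed=.15)
f0=robot.read_state()["force"]
r=robot.servo_line(W(0,-.08,-.014),speed=.025,until_force=8)
st=robot.read_state();print(r,loc(st["tool_pos"]),F.T@(st["force"]-f0),st["time"])
robot.servo_line(W(0,-.13,.06),speed=.15)
robot.servo_line(W(-.02,-.15,.10),speed=.15)
robot.dwell(1.2)
st=robot.read_state();s=robot.snapshot("wrist");pickle.dump((s,st),open("w2.pkl","wb"));print(st["time"])
cv2.imwrite("pics/w2.png",s["color"][:,:,::-1])
E
```

```text
True [-0.     -0.0798 -0.0095] [-2.36375314 -0.48448994 13.33821901] 5.5667
7.9667
```

View pics/w2.png

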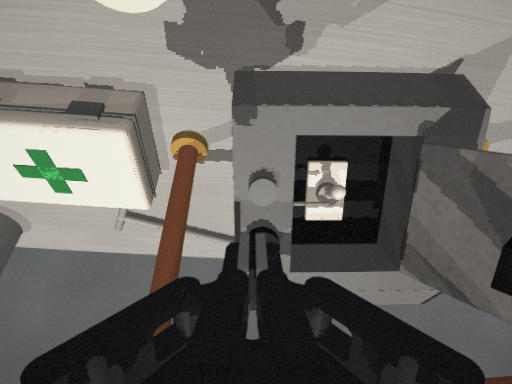

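```bash
python3 - <<'E'
from h import *;import pickle
from workcell import robot
s,st=pickle.load(open("w2.pkl","rb"))
print(proj(s,[W(-.018,-.066,-.0217)],ext(s,st)), "seen", loc(onplane(s,[(337,191)],W(0,0,-.0217),F[:,2],ext(s,st))[0]))
robot.servo_line(W(-.047,-.066,.05),speed=.2)
r=robot.servo_line(W(-.047,-.066,-.030),speed=.1,until_force=8);print("down",r,loc(robot.read_state()["tool_pos"]))
r=robot.servo_line(W(.006,-.066,-.030),speed=.05,until_force=7)
st=robot.read_state();print(r,loc(st["tool_pos"]),F.T@st["force"])
robot.servo_line(W(-.02,-.066,-.030),speed=.1)
robot.servo_line(W(-.04,-.066,.10),speed=.2)
robot.servo_line(W(-.02,-.11,.13),speed=.2)
st=robot.read_state();s=robot.snapshot("wrist");pickle.dump((s,st),open("w3.pkl","wb"));print(st["time"])
cv2.imwrite("pics/w3.png",s["color"][:,:,::-1])
print("on",proj(s,[W(.018,-.066,-.0217)],ext(s,st)),"off",proj(s,[W(-.018,-.066,-.0217)],ext(s,st)))
print("flap edge",proj(s,[W(-.065,.062,.085),W(.065,.062,.085)],ext(s,st)))
E
```

```text
[[338.73640222 186.669494  ]] seen [-0.0136 -0.0673 -0.0217]
down False [-0.0467 -0.0664 -0.0297]
True [ 0.0006 -0.0655 -0.03  ] [-1.07973205 -0.83936714  4.88322251]
12.1333
on [[291.76863119 211.33286795]] off [[293.14254567 179.91374844]]
flap edge [[501.32105202 155.46385405]
 [459.38782967 310.65389105]]
```

View pics/w3.png

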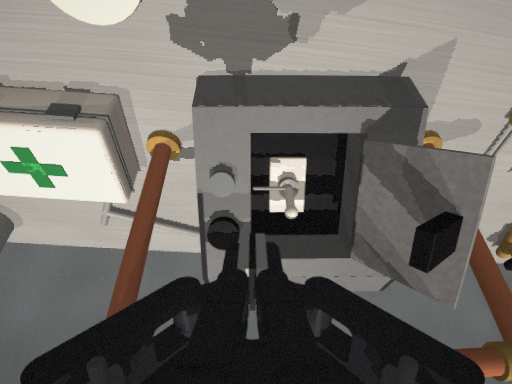

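```bash
python3 - <<'E'
from h import *;import pickle
from workcell import robot
x=-.015;w=.0145
robot.servo_line(W(x,-.06,.20),speed=.2)
robot.servo_line(W(x,.105,.20),speed=.2)
robot.servo_line(W(x,.105,.06),speed=.15,until_force=8)
f0=robot.read_state()["force"]
def rep():
    st=robot.read_state();print(loc(st["tool_pos"]),(F.T@(st["force"]-f0)).round(2),round(st["time"],2))
rep()
print(robot.servo_line(W(x,.02,.06),speed=.1,until_force=10));rep()
for th,r,v in((70,.07,.1),(50,.08,.1),(30,.088,.07),(15,.091,.05),(5,.093,.04)):
    t=np.radians(th);print(robot.servo_line(W(x,-r*np.cos(t)+w,r*np.sin(t)),speed=v,until_force=12));rep()
print(robot.servo_line(W(x,-.08,-.014),speed=.025,until_force=8));rep()
s=robot.snapshot("wrist")
robot.servo_line(W(x,-.08,.03),speed=.04)
robot.servo_line(W(-.02,-.08,.15),speed=.15)
robot.dwell(.5);rep()
s=robot.snapshot("wrist")
cv2.imwrite("pics/w4.png",s["color"][:,:,::-1])
E
```

```text
[-0.0146  0.1049  0.0605] [0. 0. 0.] 14.82
True
[-0.0144  0.0342  0.0612] [-2.05  2.58 10.96] 15.51
True
[-0.0149  0.0046  0.0646] [-0.65  1.95 -0.6 ] 15.88
False
[-0.0151 -0.0364  0.0614] [-0.21  0.47  0.46] 16.45
False
[-0.0152 -0.0612  0.0441] [-0.68  1.04  1.68] 17.03
False
[-0.015  -0.0733  0.0237] [-0.36  0.86  1.14] 17.66
False
[-0.015  -0.0783  0.008 ] [-1.44  0.2   1.2 ] 18.21
True
[-0.0149 -0.0791 -0.0095] [-1.45 -0.29 14.73] 18.9
[-0.02   -0.08    0.1499] [ 0.04 -0.06 -0.  ] 21.54
```

View pics/w4.png

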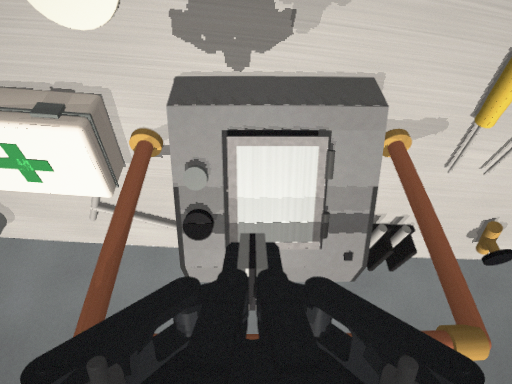

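The picture shows the flap flush and closed (corners about 228,133 to 330,248), with the gripper clear of it.

```bash
python3 -c "
from workcell import robot
print(robot.finish_job())"
```

```text
the job is handed in; nothing more can be done
None
```

The job is handed in: the flap sprang open, the toggle went fully to its upper side, and the flap is shut again and looked latched in the last picture; no verdict was returned, and the robot never went near the first aid box, screwdrivers or coaster.

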